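# Post the empty tin through the caddy flap

## Task

The small tin with the orange lid is empty: slide it along the tiled ledge to the green caddy, push the caddy's self-closing clear flap open with one fingertip before the tin reaches it, and while that finger holds the flap open push the tin through with the other finger so that it drops inside and the flap swings shut behind it. Do not lift the tin or tip it over on the ledge, do not use the tin to shove the flap open, and leave the blue-lidded tin, the bowl, the tumbler and the spatula as they are.

Things in the scene. Friction and masses are not known exactly. Their poses are not given: they have to be found in the camera images.
- ledge: Fixed tiled ledge, flat top 65 mm above the table, with a green caddy joined to its far side. Origin: on the table under the middle of the doorway, on the line of the shut flap; x points through the doorway into the caddy, y left, z up. Tiles run over x = -220 to -4 mm, y = -370 to 370 mm; at x = -4 mm they end in a straight drop into the caddy. Turned up to 0.2 rad about z.
- doorway (a point): Middle of the doorway at tile height; axes as ledge. Doorway 124 mm clear between two green posts (10 mm in x, 20 mm in y, 50 mm above the tiles; inner faces at y = -62 and +62 mm). No lintel: it is open above, so fingers can come down into it and move through it.
- caddy_floor (a point): Centre of the caddy's floor, 76 mm beyond the flap line, 4 mm above the table; axes as ledge. Inside of the caddy: x = -4 to 156 mm, y = -77 to 77 mm of the ledge frame; walls up to 115 mm above the table. A green roof (top 120 mm above the table) covers only x = 106 to 161 mm.
- flap (a joint): Clear flap with yellow top and free edge, 86 mm long, 4 mm thick, 3 to 45 mm above the tiles. Upright hinge at the left (+y) post. Rad: 0 shut (reaching to y = -26 mm, a 36 mm gap to the right post, too narrow for the tin), stop at 1.5. Opens only inward: the free edge swings to +x and round to the left. A spring shuts it: 0.02 N m when shut, rising 0.025 N m per rad.
- flap_hinge (a point): On the flap's hinge axis, at x = 0, y = +60 mm of the ledge frame, 24 mm above the tiles.
- flap_edge (a point): On the flap's free edge at mid height, 86 mm from the hinge axis, 24 mm above the tiles; moves with the flap.
- tin_orange: The empty tin to post: upright steel cylinder with an orange lid, 48 mm diameter, 30 mm high, about 0.06 kg. Origin: centre of its underside, z up. It starts upright on the tiles on one side of the doorway, its centre 70 to 120 mm in front of the flap line and about 60 to 120 mm to the left or right of the middle.
- tin_blue: Same tin with a blue lid, on the other side of the doorway, to be left alone. Origin: centre of its underside.
- bowl: Small clear glass bowl, rim diameter 90 mm, 40 mm high, on the left part of the ledge; leave alone. Origin: centre of its underside.
- tumbler: Steel tumbler, 64 mm diameter, 80 mm high, on the right part of the ledge; leave alone. Origin: centre of its underside.
- spatula: Spatula, 190 mm long, lying at the left end of the ledge; leave alone. Origin: under its middle.
Things that resemble listed ones, but are neither listed nor needed, are in the scene too. Leave any red or yellow look-alike of the tin_orange alone.

How it is judged:
On the way, in this order (a step that is already met when the one before it is completed fails the run):
1. a finger pushes the flap open (more than 0.6 rad) while the orange tin is still standing in front of the doorway (centre at least 20 mm before the flap line) (value of joint flap above 0.6 rad and contact force between the fingers and flap above 0.05 N and x of tin_orange in the frame of ledge below -0.02 m), for 0.05 s.
2. the orange tin's centre comes within 15 mm of the flap line in the doorway, pushed by a finger while a finger holds the flap open (more than 0.6 rad) (value of joint flap above 0.6 rad and contact force between the fingers and flap above 0.05 N and contact force between the fingers and tin_orange above 0.02 N and x of tin_orange in the frame of ledge above -0.015 m and height (world z) of tin_orange above 0.045 m), for 0.03 s.
At the end, for the whole second after the job is handed in: The orange tin lies at rest inside the caddy below tile height, the flap is shut (under 0.08 rad), and the blue tin, bowl and tumbler stand within 15 mm, the spatula lies within 20 mm, of where they were (x of tin_orange in the frame of ledge between -0.004 and 0.158 m and y of tin_orange in the frame of ledge between -0.08 and 0.08 m and height (world z) of tin_orange below 0.06 m and linear speed of tin_orange below 0.03 m/s and value of joint flap below 0.08 rad and distance of each of tin_blue, bowl, tumbler from where it was at the start of the episode below 0.015 m and distance of spatula from where it was at the start of the episode below 0.02 m and angle between each of tumbler, tin_blue, bowl's own z axis and vertical below 0.2 rad); the robot touches nothing.
It fails at once if the orange tin is lifted more than 10 mm off the tiles (height (world z) of tin_orange above 0.075 m).
It fails at once if the orange tin is tipped over on the ledge (x of tin_orange in the frame of ledge below -0.022 m and height (world z) of tin_orange above 0.05 m and angle between tin_orange's own z axis and vertical above 0.4 rad).
It fails at once if the orange tin shoves the flap open: it presses on the flap while no finger does and the flap is ajar (contact force between tin_orange and flap above 0.3 N and contact force between the fingers and flap below 0.01 N and value of joint flap above 0.15 rad and height (world z) of tin_orange above 0.055 m).
It fails at once if the blue tin, bowl, tumbler or spatula is pushed or knocked away (more than 15 mm, spatula 20 mm) (distance of any of tin_blue, bowl, tumbler from where it was at the start of the episode above 0.015 m or distance of spatula from where it was at the start of the episode above 0.02 m).
It also fails if it takes over 58 s, if anything falls off the work surface, if the arm or the gripper's body presses on something with over 40 N, if the wrist force passes 120 N, or if a joint passes its speed limit or range.

## Robot

A 6-joint arm with a two-finger parallel gripper is mounted at the origin on the work surface. World frame = base frame: x ahead of the robot, y to its left, z up, the work surface at z = 0. Lengths are in m, angles in rad, forces in N, time in s.
With the tool pointing down it reaches from about 0.3 to 0.75 m from the base axis. Payload 8.5 kg.
Tool frame: the origin (TCP) lies at the very end of the fingers, on their centre line; the grasp point (between the pads) lies 19 mm behind it; z points along the fingers, y is the direction in which the jaws open and shut (so a half turn about z gives the same grasp; the last joint's range is limited). The gripper opens to 88 mm and grips with 3 to 60 N. Pads are 18 mm wide; open, the fingers measure 123 mm over their backs; the gripper's body (75 mm by 187 mm) begins 45 mm behind the grasp point.
Start: joints at [1.073, 0.381, 1.297, -0, 1.464, -0.215], TCP at [0.153, 0.528, 0.239] pointing down, gripper open.
Joint ranges: [-3.11, 3.11], [-0.89, 2.33], [0.22, 2.48], [-1.42, 4.56], [0.17, 2.85], [-2.88, 2.88]. Speed limits (rad/s): [2.39, 2.39, 3.14, 3.14, 3.14, 3.14].

## Interface

Orientations are given as [roll, pitch, yaw] about the fixed x, y, z axes, in that order (R = Rz(yaw) Ry(pitch) Rx(roll)).
In Python, from bench import manip gives the robot as it stands. The module is installed in compiled form; this text tells all that it offers.
- The arm moves only by the tool jog_arm, never from a script. Its arguments are lists of equal length, an entry for each row: "gripper": the finger opening in m, from 0 to 0.0881; "dp": the shift along the tool's x, y, z in m, a list of three; "spin": the turn about the tool's z in rad. A call has 1 to 20 rows; each row is the pose to reach, as a shift and turn from the pose measured when the call began, along the tool's axes at that moment; what a row does not reach only later rows make up. A row lasts 1/12 s, in which the tool goes at most 41.7 mm and 7.16 degrees, less where a joint would pass 70% of its speed; a pose out of reach is approached as far as the arm can. A call with a gripper value outside its range is refused whole. The fingers move at their own pace and stop on an object; "grip_force" is the grip in N (left out, the last holds). Time passes only in rows, so rows that repeat a pose let the fingers close. It gives the time, the measured TCP pose, the force and the opening at its end, in the units of the state.
- manip.get_obs(): the state, without advancing time (a new reading comes with each control period).
- manip.snapshot(name): name is "side" or "top" or "wrist"; returns a dict with "img" (400x640x3 uint8, blue, green, red), "fx", "fy", "cx", "cy" (pixels), "position" and "rotation" of the camera in the world; the wrist camera has in their place "T_tool_cam" (4x4, takes a point from camera to tool coordinates, whose origin is the TCP and whose axes are the flange's). Camera axes: x right, y down, z forward; pixel columns grow to the right and rows downward; lengths in m; the calibration is good to about 2 mm. A picture is of the moment at which its call begins: read the wrist's pose just before it. There is no depth.
- manip.sign_off(): hands the job in, once; it reports no verdict.
The state is a dict: "clock": time; "joint_pos": joint angles; "joint_velocities": joint speeds; "joint_torque": joint torques, N m; "eef_pos": TCP position; "eef_rot": TCP orientation; "contact_force": force on the tool from outside, world axes, zero at the start; "torque": the same for the moment, N m; "grip_width": opening from 0.0 (shut) to 1.0 (fully open).
Only numpy, scipy, OpenCV 4.12 (cv2) and the standard library are available. Lean on these libraries where they do the work, as an engineer would, in place of code of your own. Each camera call takes 0.05 s, during which the arm holds its last target. There are 200 camera calls.

## Working session

There is one attempt and no reset: what is moved stays moved. The work goes in short steps, Python scripts to look and compute and a tool call to move; the robot and the scene stay as the last step left them, time stands still between calls to the robot, and variables do not carry over. Pictures are saved under pics/ and viewed, about 8 in all and at most 12, crops included, and the job is handed in when it is done.

Besides the shell and the picture viewer there is one more tool, called after ">>>" in YAML: its name, and indented under it one key for each argument. jog_arm: Moves the arm, as the interface text tells. Its arguments: {"type":"object","properties":{"gripper":{"type":"array"},"dp":{"type":"array"},"spin":{"type":"array"},"grip_force":{"type":"number"}},"required":["gripper","dp","spin"]}

```bash
mkdir -p pics; cat > h.py <<'E'
import numpy as np, cv2, pickle
from bench import manip
def snap(n,f):
    s=manip.snapshot(n); cv2.imwrite('pics/'+f+'.png',s['img']); pickle.dump(s,open('pics/'+f+'.pkl','wb')); return s
def ray(s,u,v):
    d=np.array([(u-s['cx'])/s['fx'],(v-s['cy'])/s['fy'],1]); return np.array(s['position']),np.array(s['rotation'])@d
def onz(s,u,v,z):
    p,d=ray(s,u,v); return p+d*(z-p[2])/d[2]
def proj(s,P):
    q=np.array(s['rotation']).T@(np.array(P)-s['position']); return s['fx']*q[0]/q[2]+s['cx'],s['fy']*q[1]/q[2]+s['cy']
E
python3 - <<'E'
from h import *
o=manip.get_obs(); print(o)
for n in('top','side'):
    s=snap(n,n+'0'); print(n,s['position'],s['rotation'],s['fx'],s['cx'],s['cy'])
E
```

```text
{'clock': 0.0, 'joint_pos': array([ 1.07264964e+00,  3.81185250e-01,  1.29823221e+00, -5.44222123e-06,
        1.46358459e+00, -2.15298397e-01]), 'joint_velocities': array([ 4.28197542e-05,  1.67935161e-03, -1.15055883e-03, -8.01736510e-04,
        1.73149981e-03, -9.82180817e-04]), 'joint_torque': array([ 4.84104949e-04, -4.37931991e+01, -2.24554539e+01,  7.13467947e-02,
        3.53134959e-02, -1.32265436e-04]), 'eef_pos': array([0.15337138, 0.52790214, 0.23815317]), 'eef_rot': array([-3.14021464e+00, -2.95816479e-04,  2.85874474e+00]), 'contact_force': array([-0.63569022, -0.97079848,  0.8703944 ]), 'torque': array([-0.01249345,  0.04324008, -0.03765646]), 'grip_width': 0.9995792085996392}
top [0.35873226 0.01844893 1.14183425] [-3.01247597  0.02558395 -1.55454091] 414.56280117758 319.67676825255404 197.52000155956424
side [ 0.4208906  -0.50295209  0.75850783] [-2.46499606e+00  1.40963366e-03 -1.39566214e-01] 380.63737577433767 321.8514143692533 193.43328704766537
```

```bash
sed -i "s/^from bench/from scipy.spatial.transform import Rotation as Ro\nfrom bench/; s/np.array(s\['rotation'\])/Ro.from_euler('xyz',s['rotation']).as_matrix()/" h.py
python3 - <<'E'
import cv2
for n in('top','side'):
    im=cv2.imread(f'pics/{n}0.png'); cv2.imwrite(f'pics/{n}0b.png',cv2.resize(im,(800,500),interpolation=cv2.INTER_CUBIC))
E
```

```text
(no output)
```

View pics/top0.png

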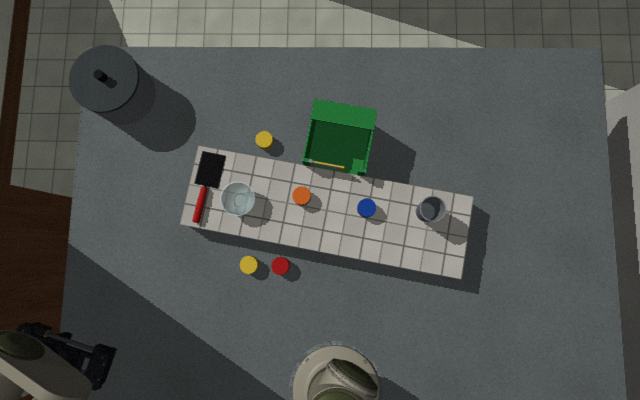

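View pics/side0.png

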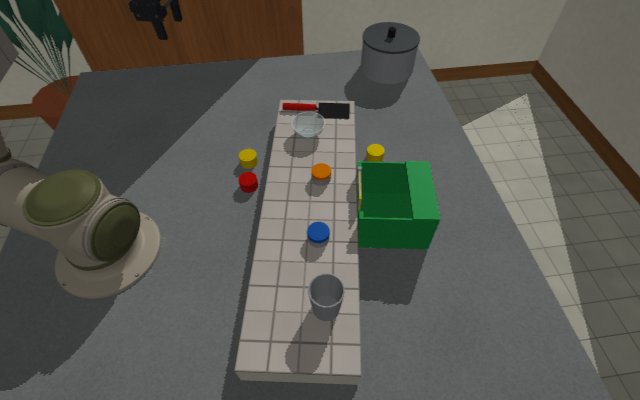

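```bash
python3 - <<'E'
import cv2
im=cv2.imread('pics/top0.png')[90:230,230:390]; cv2.imwrite('pics/c1.png',cv2.resize(im,None,fx=4.2,fy=4.2,interpolation=cv2.INTER_CUBIC)[:, :])
im=cv2.imread('pics/side0.png')[90:265,290:450]; cv2.imwrite('pics/c2.png',cv2.resize(im,None,fx=3.4,fy=3.4,interpolation=cv2.INTER_CUBIC))
E
```

```text
(no output)
```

View pics/c1.png

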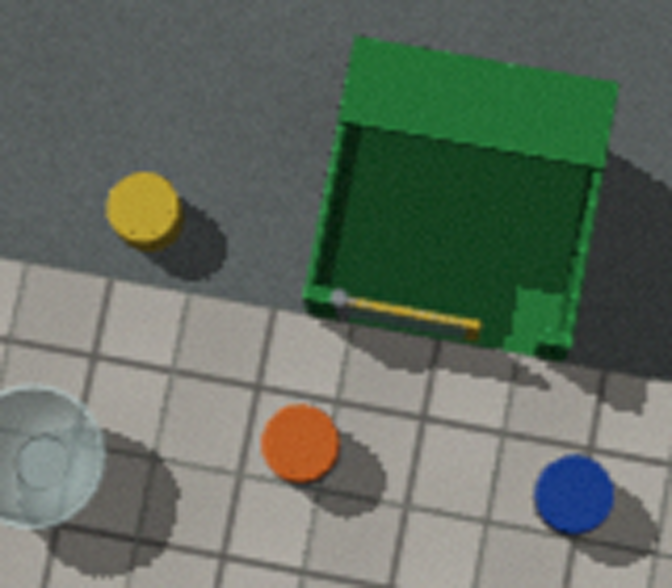

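View pics/c2.png

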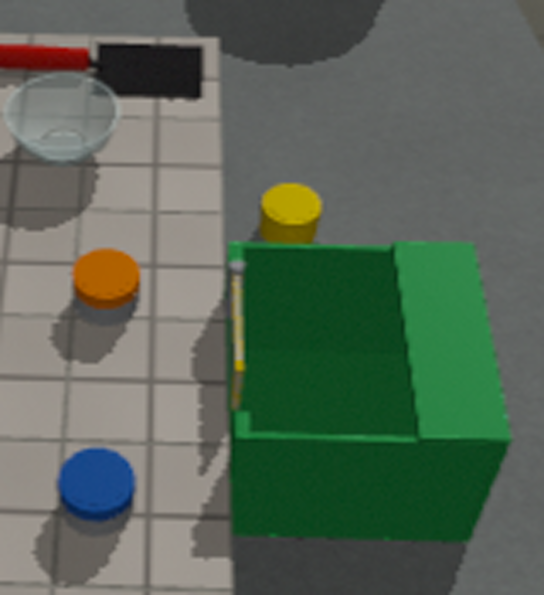

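```bash
python3 - <<'E'
from h import *
t=pickle.load(open('pics/top0.pkl','rb'));s=pickle.load(open('pics/side0.pkl','rb'))
C=lambda u,v:(u/4.2+230-.4,v/4.2+90-.4)
D=lambda u,v:(u/3.4+290-.4,v/3.4+90-.4)
def tri(a,b):
    p,d=ray(t,*a);q,e=ray(s,*b); k=np.linalg.lstsq(np.c_[d,-e],q-p,rcond=None)[0]; A=p+d*k[0];B=q+e*k[1]; return ((A+B)/2).round(4),np.linalg.norm(A-B).round(4)
for n,a,b in[('hinge',(338,297),(237,265)),('edge',(478,326),(240,366)),('or',(300,442),(106,272)),('bl',(574,495),(97,478)),]:
    print(n,*tri(C(*a),D(*b)))
h=onz(t,*C(338,297),.111);e=onz(t,*C(478,326),.11)
lp=onz(t,*C(320,300),.115);rp=onz(t,*C(553,350),.115)
print('h,e',h,e,np.linalg.norm(h-e),lp,rp,np.linalg.norm(lp-rp))
for nm,d in(('flap',h-e),('posts',lp-rp)):print(nm,np.arctan2(-d[0],d[1]))
# ledge edges: front corners in full img
c=[onz(t,u,v,.065)[:2] for u,v in((198,147),(473,195),(462,278),(182,225))];print(np.round(c,4))
d=c[0]-c[1];print(np.linalg.norm(d),np.arctan2(-d[0],d[1])); d=c[3]-c[2];print(np.linalg.norm(d),np.arctan2(-d[0],d[1]))
print('or,bl',onz(t,*C(300,442),.095),onz(t,*C(574,495),.095),'bowl',onz(t,238,199,.105))
E
```

```text
hinge [0.587  0.0727 0.1144] 0.0013
edge [ 0.5711 -0.0118  0.1131] 0.0027
or [0.5009 0.0951 0.0964] 0.0011
bl [ 0.4716 -0.0709  0.0948] 0.0024
h,e [0.58711576 0.07293429 0.111     ] [ 0.57040282 -0.01179667  0.11      ] 0.08636931052097514 [0.58427162 0.08353828 0.115     ] [ 0.55526154 -0.05657141  0.115     ] 0.14308148689207448
flap -0.1947472878115663
posts -0.20416768323473702
[[ 0.6306  0.377 ]
 [ 0.5099 -0.35  ]
 [ 0.2972 -0.3158]
 [ 0.4209  0.4079]]
0.7369448339940288 -0.16450703191227647
0.7341869609313953 -0.16926891315514644
or,bl [0.50052903 0.09516309 0.095     ] [ 0.47040121 -0.07096206  0.095     ] bowl [0.48648832 0.25417127 0.105     ]
```

>>> jog_arm:
  gripper: [0.03, 0.03, 0.03, 0.03, 0.03, 0.03, 0.03, 0.03, 0.03, 0.03, 0.03, 0.03, 0.03, 0.03, 0.03, 0.03, 0.03, 0.03]
  dp:
    - [-0.449, -0.279, 0.038]
    - [-0.449, -0.279, 0.038]
    - [-0.449, -0.279, 0.038]
    - [-0.449, -0.279, 0.038]
    - [-0.449, -0.279, 0.038]
    - [-0.449, -0.279, 0.038]
    - [-0.449, -0.279, 0.038]
    - [-0.449, -0.279, 0.038]
    - [-0.449, -0.279, 0.038]
    - [-0.449, -0.279, 0.038]
    - [-0.449, -0.279, 0.038]
    - [-0.449, -0.279, 0.038]
    - [-0.449, -0.279, 0.038]
    - [-0.449, -0.279, 0.038]
    - [-0.449, -0.279, 0.038]
    - [-0.449, -0.279, 0.038]
    - [-0.449, -0.279, 0.038]
    - [-0.449, -0.279, 0.038]
  spin: [1.463, 1.463, 1.463, 1.463, 1.463, 1.463, 1.463, 1.463, 1.463, 1.463, 1.463, 1.463, 1.463, 1.463, 1.463, 1.463, 1.463, 1.463]
  grip_force: 10

```text
clock: 1.6
eef_pos: [0.5059, 0.1357, 0.2007]
eef_rot: [-3.141, 0.001, 1.398]
contact_force: [0.5, 0.3, -0.3]
grip_width: 0.338
```

```bash
cat >> h.py <<'E'
def wrist(f):
    o=manip.get_obs(); s=snap('wrist',f)
    T=np.eye(4);T[:3,:3]=Ro.from_euler('xyz',o['eef_rot']).as_matrix();T[:3,3]=o['eef_pos'];T=T@s['T_tool_cam']
    s['position']=T[:3,3];s['rotation']=Ro.from_matrix(T[:3,:3]).as_euler('xyz');pickle.dump(s,open('pics/'+f+'.pkl','wb'))
    print(o['clock'],o['eef_pos'].round(4),o['eef_rot'].round(4),o['contact_force'].round(2),o['grip_width']); return s
E
python3 - <<'E'
from h import *
s=wrist('w1');print(s['position'],s['fx'])
E
```

```text
1.6 [0.5059 0.1357 0.2007] [-3.1413e+00  1.1000e-03  1.3976e+00] [ 0.48  0.28 -0.31] 0.33837083991912803
[0.51938697 0.21432916 0.34701248] 334.22781214681464
```

View pics/w1.png

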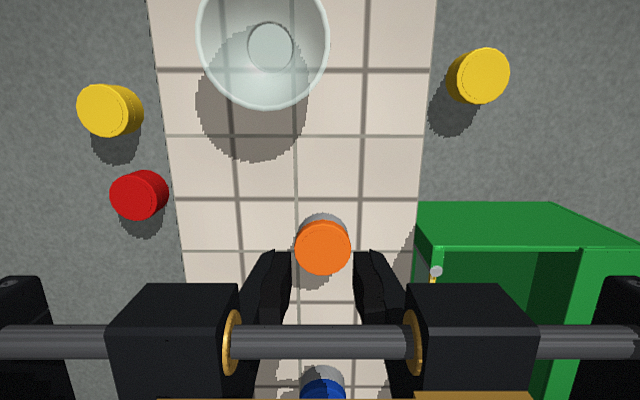

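```bash
python3 - <<'E'
from h import *
s=pickle.load(open('pics/w1.pkl','rb'))
a=onz(s,437,2,.065);b=onz(s,416,225,.065);d=a-b;print('far edge',a,b,np.arctan2(-d[0],d[1]))
a=onz(s,150,20,.065);b=onz(s,185,275,.065);d=a-b;print('near edge',a,b,np.arctan2(-d[0],d[1]))
print('tin',onz(s,322.5,247,.095),'hinge',onz(s,436,271,.112))
E
```

```text
far edge [0.61468502 0.26411132 0.065     ] [0.58421344 0.08925316 0.065     ] -0.17253199737851385
near edge [0.40120832 0.28925634 0.065     ] [0.36275417 0.07581009 0.065     ] -0.17824646368052788
tin [0.49938436 0.09626876 0.095     ] hinge [0.58566664 0.06827403 0.112     ]
```

>>> jog_arm:
  gripper: [0.03, 0.03, 0.03, 0.03, 0.03, 0.03, 0.03]
  dp:
    - [0, 0.001, 0.035]
    - [0, 0.001, 0.07]
    - [0, 0.001, 0.1]
    - [0, 0.001, 0.12]
    - [0, 0.001, 0.127]
    - [0, 0.001, 0.128]
    - [0, 0.001, 0.128]
  spin: [0, 0, 0, 0, 0, 0, 0]

```text
clock: 2.23
eef_pos: [0.5073, 0.1356, 0.0735]
eef_rot: [3.141, 0.001, 1.398]
contact_force: [-0.7, -0.3, 0.2]
grip_width: 0.339
```

>>> jog_arm:
  gripper: [0.03, 0.03, 0.03, 0.03, 0.03, 0.03, 0.03, 0.03, 0.03, 0.03, 0.03, 0.03, 0.03, 0.03, 0.03, 0.03]
  dp:
    - [-0.005, 0, 0]
    - [-0.01, 0, 0]
    - [-0.014, 0, 0]
    - [-0.018, 0, 0]
    - [-0.023, 0, 0]
    - [-0.028, 0, 0]
    - [-0.033, 0, 0]
    - [-0.038, 0, 0]
    - [-0.043, 0, 0]
    - [-0.048, 0, 0]
    - [-0.053, 0, 0]
    - [-0.057, 0, 0]
    - [-0.06, 0, 0]
    - [-0.062, 0, 0]
    - [-0.063, 0, 0]
    - [-0.063, 0, 0]
  spin: [0, 0, 0, 0, 0, 0, 0, 0, 0, 0, 0, 0, 0, 0, 0, 0]

```text
clock: 3.57
eef_pos: [0.4964, 0.0735, 0.0735]
eef_rot: [3.141, 0.001, 1.398]
contact_force: [-0.5, -0.5, -0.4]
grip_width: 0.344
```

>>> jog_arm:
  gripper: [0.03, 0.03, 0.03, 0.0875, 0.0875, 0.0875, 0.0875, 0.0875]
  dp:
    - [0.008, 0, 0]
    - [0.015, 0, 0]
    - [0.015, 0, -0.04]
    - [0.015, 0, -0.08]
    - [0.015, 0, -0.11]
    - [0.015, 0, -0.125]
    - [0.015, 0, -0.125]
    - [0.015, 0, -0.125]
  spin: [0, 0, 0, 0, 0, 0, 0, 0]

```text
clock: 4.23
eef_pos: [0.4989, 0.089, 0.1985]
eef_rot: [3.14, 0.001, 1.399]
contact_force: [0.7, 0.6, -0.8]
grip_width: 0.696
```

```bash
python3 - <<'E'
from h import *
s=wrist('w2')
E
```

```text
4.2333 [0.4989 0.089  0.1985] [3.1400e+00 8.0000e-04 1.3987e+00] [ 0.65  0.6  -0.8 ] 0.6955541099366033
```

View pics/w2.png

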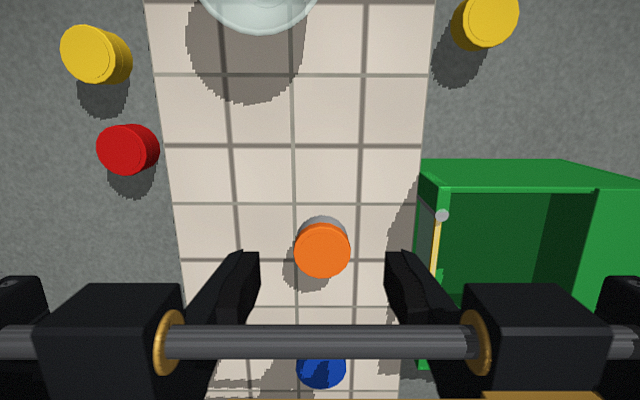

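```bash
python3 - <<'E'
from h import *
s=pickle.load(open('pics/w2.pkl','rb'))
O=np.array([.5747,.0125]);y=-.175
L=lambda p:(np.array([[np.cos(y),np.sin(y)],[-np.sin(y),np.cos(y)]])@(p[:2]-O)).round(4)
print('tin',L(onz(s,322,250,.095)),'hinge',L(onz(s,442,215,.112)),'tcp',L(np.array([.4989,.089])))
E
```

```text
tin [-0.0877  0.0206] hinge [0.0011 0.0576] tcp [-0.088   0.0621]
```

>>> jog_arm:
  gripper: [0.0875, 0.0875, 0.0875, 0.0875, 0.0875, 0.0875, 0.0875, 0.08, 0.08, 0.08]
  dp:
    - [-0.025, 0, 0]
    - [-0.042, 0, 0]
    - [-0.042, 0, 0]
    - [-0.042, 0, 0.035]
    - [-0.042, 0, 0.07]
    - [-0.042, 0, 0.1]
    - [-0.042, 0, 0.12]
    - [-0.042, 0, 0.126]
    - [-0.042, 0, 0.126]
    - [-0.042, 0, 0.126]
  spin: [0.003, 0.003, 0.003, 0.003, 0.003, 0.003, 0.003, 0.003, 0.003, 0.003]

```text
clock: 5.12
eef_pos: [0.4914, 0.0477, 0.0718]
eef_rot: [-3.141, 0.001, 1.396]
contact_force: [-0.2, -0.6, -0.6]
grip_width: 0.908
```

>>> jog_arm:
  gripper: [0.08, 0.08, 0.08, 0.08, 0.08, 0.08, 0.08, 0.08, 0.08, 0.08, 0.08, 0.08, 0.08, 0.08, 0.08, 0.08, 0.08]
  dp:
    - [0, 0.005, 0]
    - [0, 0.01, 0]
    - [0, 0.014, 0]
    - [0, 0.018, 0]
    - [0, 0.022, 0]
    - [0, 0.026, 0]
    - [0, 0.03, 0]
    - [0, 0.034, 0]
    - [0, 0.038, 0]
    - [0, 0.042, 0]
    - [0, 0.046, 0]
    - [0, 0.05, 0]
    - [0, 0.054, 0]
    - [0, 0.058, 0]
    - [0, 0.062, 0]
    - [0, 0.065, 0]
    - [0, 0.065, 0]
  spin: [0, 0, 0, 0, 0, 0, 0, 0, 0, 0, 0, 0, 0, 0, 0, 0, 0]

```text
clock: 6.53
eef_pos: [0.5562, 0.0362, 0.0717]
eef_rot: [-3.141, 0.001, 1.396]
contact_force: [-0.4, -0.7, 0.9]
grip_width: 0.906
```

```bash
python3 - <<'E'
from h import *
a=snap('top','t3')['img'][90:230,230:390];s=wrist('w3')['img']
im=np.vstack([cv2.resize(a,(457,400),interpolation=cv2.INTER_CUBIC)])
cv2.imwrite('pics/m3.png',np.hstack([im,cv2.resize(s[100:,180:520],(343,300)).copy() if 0 else cv2.copyMakeBorder(cv2.resize(s[100:,180:520],(343,303)),0,97,0,0,cv2.BORDER_CONSTANT)]))
E
```

```text
6.5833 [0.5559 0.0362 0.0717] [-3.1414e+00  1.2000e-03  1.3956e+00] [-0.31 -1.   -0.75] 0.9068372948322704
```

View pics/m3.png

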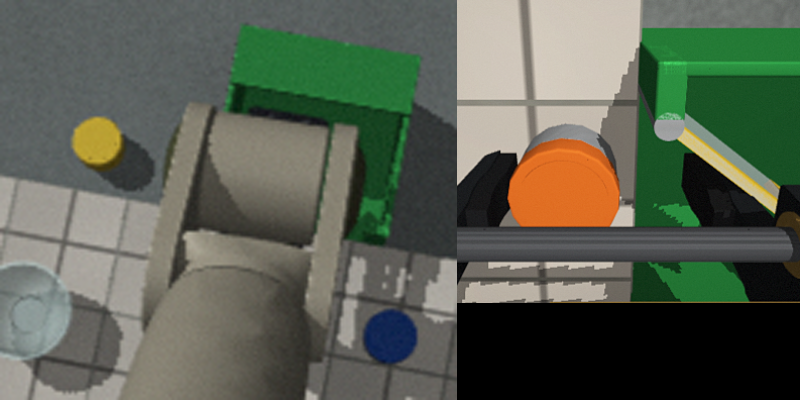

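>>> jog_arm:
  gripper: [0.08, 0.08, 0.08, 0.08, 0.08, 0.08, 0.08, 0.08, 0.08, 0.08, 0.08, 0.08, 0.08, 0.08, 0.08, 0.08]
  dp:
    - [0, 0.005, 0]
    - [0, 0.009, 0]
    - [0, 0.013, 0]
    - [0, 0.017, 0]
    - [0, 0.021, 0]
    - [0, 0.025, 0]
    - [0, 0.029, 0]
    - [0, 0.033, 0]
    - [0, 0.037, 0]
    - [0, 0.041, 0]
    - [0, 0.045, 0]
    - [0, 0.048, 0]
    - [0, 0.05, 0]
    - [0, 0.05, 0]
    - [0, 0.05, 0]
    - [0, 0.05, 0]
  spin: [0, 0, 0, 0, 0, 0, 0, 0, 0, 0, 0, 0, 0, 0, 0, 0]

```text
clock: 7.97
eef_pos: [0.605, 0.0275, 0.0717]
eef_rot: [-3.142, 0.001, 1.396]
contact_force: [1.1, -0.5, -0.1]
grip_width: 0.91
```

```bash
python3 - <<'E'
from h import *
s=wrist('w4')['img'];b=snap('side','s4')['img']
cv2.imwrite('pics/m4.png',np.hstack([cv2.resize(s[100:,180:520],(408,360)),cv2.resize(b[130:265,310:450],(373,360),interpolation=cv2.INTER_CUBIC)]))
E
```

```text
7.9667 [0.605  0.0275 0.0717] [-3.1415e+00  1.2000e-03  1.3955e+00] [ 1.11 -0.46 -0.13] 0.9098566671040589
```

View pics/m4.png

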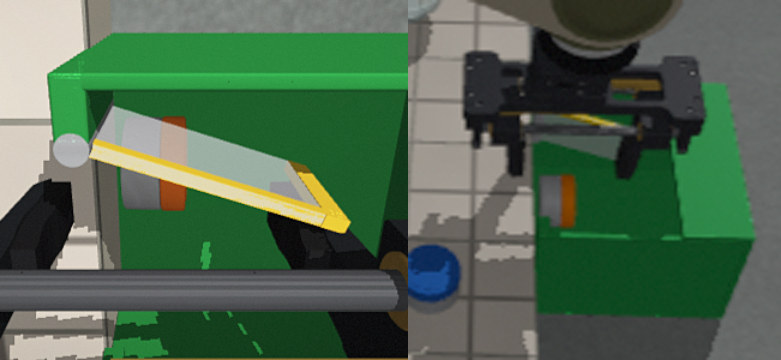

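>>> jog_arm:
  gripper: [0.08, 0.08, 0.08, 0.08, 0.08, 0.08, 0.08, 0.08, 0.08, 0.08, 0.08, 0.08]
  dp:
    - [0, 0, -0.02]
    - [0, 0, -0.05]
    - [0, 0, -0.09]
    - [0, 0, -0.12]
    - [0, 0, -0.14]
    - [0, 0, -0.14]
    - [0, -0.04, -0.14]
    - [0, -0.08, -0.14]
    - [0, -0.11, -0.14]
    - [0, -0.11, -0.14]
    - [0, -0.11, -0.14]
    - [0, -0.11, -0.14]
  spin: [0, 0, 0, 0, 0, 0, 0, 0, 0, 0, 0, 0]

```text
clock: 9.07
eef_pos: [0.4971, 0.0468, 0.2115]
eef_rot: [-3.142, 0.001, 1.396]
contact_force: [1.3, 0.2, 0.1]
grip_width: 0.908
```

```bash
python3 - <<'E'
from h import *
w=wrist('w5')['img'];b=snap('side','s5')['img']
cv2.imwrite('pics/m5.png',np.hstack([cv2.resize(w[100:320,300:640],(556,360),interpolation=cv2.INTER_CUBIC)[:, :420],cv2.resize(b[130:265,310:450],(373,360),interpolation=cv2.INTER_CUBIC)]))
E
```

```text
9.0667 [0.4971 0.0468 0.2115] [-3.1416e+00  1.1000e-03  1.3955e+00] [1.33 0.23 0.06] 0.908072210511113
```

View pics/m5.png

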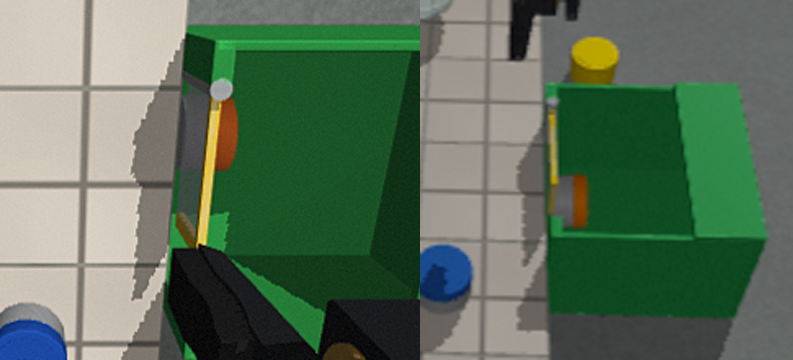

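```bash
python3 - <<'E'
from h import *
O=np.array([.5747,.0125]);y=-.175
L=lambda p:(np.array([[np.cos(y),np.sin(y)],[-np.sin(y),np.cos(y)]])@(p[:2]-O)).round(4)
s=pickle.load(open('pics/w4.pkl','rb'))
for u,v in((122,160),(186,160),(160,160)):
    print([L(onz(s,u/1.2+180,v/1.2+100,z)) for z in(.052,.04)])
print('rim of ledge',L(onz(s,105/1.2+180,250/1.2+100,.065)))
t=pickle.load(open('pics/side0.pkl','rb'))
a=cv2.imread('pics/s5.png').astype(int);b=cv2.imread('pics/side0.png').astype(int)
d=(np.abs(a-b).max(2)>40).astype(np.uint8);n,_,st,c=cv2.connectedComponentsWithStats(d)
print([list(x) for x in st[1:] if x[4]>25])
im=snap('top','t6')['img'][90:230,270:390];cv2.imwrite('pics/c6.png',cv2.resize(im,None,fx=4.2,fy=4.2,interpolation=cv2.INTER_CUBIC))
E
```

```text
[array([0.0054, 0.0289]), array([0.0038, 0.0238])]
[array([0.0341, 0.0289]), array([0.0346, 0.0238])]
[array([0.0224, 0.0289]), array([0.0221, 0.0238])]
rim of ledge [-0.0022 -0.0091]
[[np.int32(78), np.int32(0), np.int32(36), np.int32(71), np.int32(1429)], [np.int32(129), np.int32(0), np.int32(39), np.int32(40), np.int32(836)], [np.int32(169), np.int32(0), np.int32(13), np.int32(22), np.int32(175)], [np.int32(187), np.int32(0), np.int32(115), np.int32(59), np.int32(4504)], [np.int32(296), np.int32(18), np.int32(59), np.int32(59), np.int32(2437)], [np.int32(270), np.int32(71), np.int32(105), np.int32(82), np.int32(3677)], [np.int32(129), np.int32(108), np.int32(26), np.int32(40), np.int32(443)], [np.int32(99), np.int32(147), np.int32(37), np.int32(49), np.int32(954)], [np.int32(0), np.int32(150), np.int32(11), np.int32(13), np.int32(78)], [np.int32(305), np.int32(163), np.int32(26), np.int32(34), np.int32(604)], [np.int32(17), np.int32(164), np.int32(19), np.int32(5), np.int32(42)], [np.int32(26), np.int32(179), np.int32(18), np.int32(16), np.int32(61)], [np.int32(360), np.int32(195)
[... 604 characters left out ...]
np.int32(35), np.int32(356)], [np.int32(55), np.int32(255), np.int32(29), np.int32(17), np.int32(194)], [np.int32(104), np.int32(254), np.int32(12), np.int32(7), np.int32(39)], [np.int32(278), np.int32(259), np.int32(35), np.int32(28), np.int32(424)], [np.int32(107), np.int32(273), np.int32(16), np.int32(18), np.int32(106)], [np.int32(274), np.int32(287), np.int32(36), np.int32(41), np.int32(1030)], [np.int32(241), np.int32(290), np.int32(35), np.int32(50), np.int32(1133)], [np.int32(96), np.int32(300), np.int32(15), np.int32(17), np.int32(72)], [np.int32(85), np.int32(309), np.int32(16), np.int32(21), np.int32(107)], [np.int32(235), np.int32(341), np.int32(22), np.int32(30), np.int32(376)]]
```

>>> jog_arm:
  gripper: [0.08, 0.08, 0.08, 0.08, 0.08, 0.08, 0.08, 0.08]
  dp:
    - [0, 0, -0.02]
    - [0, 0, -0.04]
    - [0, 0, -0.04]
    - [0, 0, -0.04]
    - [0, 0, -0.04]
    - [0, 0, -0.04]
    - [0, 0, -0.04]
    - [0, 0, -0.04]
  spin: [0, 0, 0, 0, 0, 0, 0, 0]

```text
clock: 9.88
eef_pos: [0.4973, 0.0467, 0.2507]
eef_rot: [-3.14, 0.001, 1.395]
contact_force: [-0.3, -0.8, -0.0]
grip_width: 0.904
```

```bash
python3 - <<'E'
from h import *
snap('side','s7')
def cen(f,lo,hi,r):
    im=cv2.imread(f'pics/{f}.png')[r[0]:r[1],r[2]:r[3]];m=cv2.inRange(cv2.cvtColor(im,cv2.COLOR_BGR2HSV),lo,hi);M=cv2.moments(m,True);return round(M['m10']/M['m00'],2),round(M['m01']/M['m00'],2),M['m00']
for f in('side0','s5','s7'):print(f,'blue',cen(f,(105,120,40),(130,255,255),(210,260,290,350)), 'orange' , cen(f,(3,150,60),(16,255,255),(150,230,340,400)) if f!='side0' else '')
print(manip.get_obs()['joint_velocities'].round(3)); manip.sign_off()
E
```

```text
side0 blue (27.84, 22.03, 378.0) orange 
s5 blue (27.83, 22.01, 377.0) orange (29.45, 55.0, 76.0)
s7 blue (27.8, 22.03, 378.0) orange (29.45, 55.0, 76.0)
[-0.001 -0.002 -0.004 -0.001  0.     0.   ]
the job is handed in; nothing more can be done
```

The orange tin is in the caddy and the flap is shut behind it. I handed the job in at about 10 s on the robot's clock.

I slid the tin 49 mm along the tiles in the crook of both fingers, until it stood in front of the doorway. Then I straddled it and drove straight in. The leading finger opened the flap while the tin was still about 40 mm in front of it. The trailing finger pushed the tin over the edge with the flap held open, and I then raised the gripper straight up.

**Tin:** it lies on its side on the caddy floor at rest, with the same pixel position in two pictures about 0.8 s apart. Its underside is about 5 mm past the flap line, well below tile height.

**Flap:** it looks shut in the close-up after the gripper came away, but I did not measure its angle.

**Other objects:** the blue tin has not moved (within 0.1 pixel). I did not measure the bowl, tumbler and spatula again, but the fingers never went near them.

**Measurements that disagreed:** early readings of the ledge's turn ranged from -0.16 to -0.20 rad. The close wrist view settled it at -0.175 rad. Readings of the hinge's sideways position differed by about 5 mm, which was within what the push allowed.

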